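Clamp the tube in the welding fixture

ROBOT

A 6-joint arm with a two-finger parallel gripper is mounted at the origin on the work surface. World frame = base frame: x ahead of the robot, y to its left, z up, the work surface at z = 0. Lengths are in m, angles in degrees, forces in N, time in s.
With the tool pointing down it reaches from about 0.4 to 0.925 m from the base axis. Payload 3.4 kg.
Tool frame: the origin (TCP) lies midway between the tips of the shut fingers; the grasp point (between the pads) lies 19 mm behind it; z points along the fingers, y is the direction in which the jaws open and shut (so a half turn about z gives the same grasp; the last joint's range is limited). The gripper opens to 85 mm and grips with 20 to 120 N. Pads are 22 mm wide; open, the fingers measure 114 mm over their backs; the gripper's body (76 mm by 85 mm) begins 54 mm behind the grasp point. The pads swing forward as they close: fully open they stand 13 mm farther back than shut.
Start: joints at [-4.211, 17.578, 86.31, -0, 76.112, -4.211], TCP at [0.575, -0, 0.231] pointing down, gripper open.
Joint ranges: [-179.03, 179.03], [-60, 130.46], [8.19, 133.38], [-81.62, 261.62], [5.75, 156.47], [-153.77, 153.77]. Speed limits (degrees/s): [147.25, 147.25, 180, 180, 180, 180].

INTERFACE

Orientations are given as a 3x3 rotation matrix whose columns are the frame's x, y, z axes.
In Python, from rig import env gives the robot as it stands.
- The arm moves only by the tool arm_command, never from a script. Its argument "plan" is a list of rows, each a list of 7 numbers: the turn, a rotation vector about the tool's x, y, z in rad, then the shift along the tool's x, y, z in m, then the closure, from 0 (fully open) to 1 (shut). In form: [[ax, ay, az, tx, ty, tz, jaw], ...]. A call has 1 to 20 rows; each row shifts and turns the commanded pose from where the row before left it, along the tool's axes as they then stand; what a row does not reach is not made up. A row lasts 1/10 s, in which the tool goes at most 50 mm and 8.59 degrees, less where a joint would pass 70% of its speed; a pose out of reach is approached as far as the arm can. A call is refused whole if a number of a shift passes 0.05 or a number of a turn 0.15, either way. A call with a gripper value outside its range is refused whole. The fingers move at their own pace and stop on an object; "newtons" is the grip in N (left out, the last holds). Time passes only in rows, so rows that do not move let the fingers close. It gives the time, the measured TCP pose, the force and the opening at its end, in the units of the state.
- env.observe(): the state, without advancing time (a new reading comes with each control period).
- env.capture(name): name is "scene" or "side" or "wrist"; returns (picture, depth): 480x640x3 uint8, blue, green, red; 480x640 float32, m along the optical axis (not along the pixel's ray), 0 where there is no reading.
- env.camera_model(name): a dict with "fovy" (degrees; the focal length in pixels is half the picture's height over the tangent of half this angle, whatever the lens; pixels are square), "cx", "cy" (the principal point, pixels), "k1" (the pictures are not rectified: a ray, as slopes to the right and down, at radius r is drawn at 1 + k1 r^2 times it, then the intrinsics apply), "R" (3x3) and "t" (3): a world point X has camera coordinates R X + t. Camera axes: x right, y down, z forward; pixel columns grow to the right and rows downward; lengths in m; the calibration is good to about 2 mm. A picture is of the moment at which its call begins: read the wrist's pose just before it. camera_model takes no time and is no camera call; for the wrist camera it gives the pose at the moment of the call.
- env.finish_job(): hands the job in, once; it reports no verdict.
Trained networks look in the newest picture that a camera, given by its name, has taken for a name from the list of things; names that differ only in an ending like _2 or _b are one class to them, and where a whole thing is asked for, a point or a joint stands for the part that bears it (a point fixed in the world has none). Each returns a list of dicts, best first, with "confidence" (0 to 1); they miss things now and then, are a little off and sometimes report something else, mostly with a low value. They report only what shows in the picture. A call takes as long as a camera call.
- env.trace(label, camera): "pixels" (480x640 bool, what is visible of it) and "position" ([column, row] in pixels, amid what is visible of it).
- env.pinpoint(label, camera): "position" ([column, row] in pixels: a listed point, or the origin of a listed thing).
The state is a dict: "clock": time; "q": joint angles; "dq": joint speeds; "effort": joint torques, N m; "position": TCP position; "eef_rot": TCP orientation; "wrist_force": force on the tool from outside, world axes, zero at the start; "ft_torque": the same for the moment, N m; "grip_width": finger opening in m.
Only numpy, scipy, OpenCV 4.12 (cv2) and the standard library are available. Lean on these libraries where they do the work, as an engineer would, in place of code of your own. Each camera call takes 0.05 s, during which the arm holds its last target.

TASK

Clamp the square tube for welding: with a finger, push the orange clamp strap round over the tube until it meets its stop, and only then push the red cam lever fully down so that the rubber foot presses on the tube. Just push: do not grip or lift anything. Leave the tube lying in its nest and do not disturb the tin, the brush or the steel collar.

Things in the scene. Friction and masses are not known exactly. Their poses are not given: they have to be found in the camera images.
- fixture: Blue base plate, 190 x 225 x 15 mm, bolted to the table. Origin: on the table surface directly under the clamping point, the middle of the nest. Its z is up; its x runs along the tube; the plate spans x -95..95 mm and y -152..72 mm. The steel pivot post (radius 18 mm) stands at x 0, y -110 mm. Nest rails and end stops reach 33 mm above the table. A stop pin of radius 7 mm, 77 mm high, stands at x 23.5, y -60 mm: the closed strap rests beside it.
- post_axis (a point): Point on the upright pivot axis of the strap, level with the top of the strap, 80 mm above the table. The strap's hub there has a radius of 21 mm and a nut up to 88 mm above the table.
- strap (a joint): Swing of the orange strap about the upright post axis, rad. 0: parked, the strap points from the post along the fixture's -x. It grows as the strap turns clockwise seen from above; at its stop, 1.571, it points along the fixture's +y, across the tube. It starts between 0.05 and 0.5. Dry friction, about 0.22 N m (1.5 N at the pin), and it stays where it is left. Strap: 30 mm wide, 18 mm thick, underside 62 mm and top 80 mm above the table, reaching 160 mm from the post axis.
- strap_pin (a point): Top centre of the upright steel push pin near the free end of the strap, 148 mm from the post axis: radius 7 mm, from 80 to 122 mm above the table, nothing else within 16 mm of it. Pushing its side swings the strap.
- cam_lever (a joint): Angle of the red cam lever on the strap, rad. 0: fully up, the lever rises at 0.95 rad (54 degrees) above the horizontal from its pivot towards the post, its end at most 170 mm above the table. It grows as the lever is pushed down; at 0.9 (its stop) it lies 0.05 rad above the horizontal along the strap. It starts between 0 and 0.12. Dry friction, about 0.22 N m (3 to 6 N at the paddle), and it stays where it is left. It also lowers the rubber foot by 6 mm in all.
- lever_paddle (a point): Centre of the upper face of the square paddle (26 x 26 x 8 mm) at the end of the lever, 72 mm from the lever's pivot axis. Push here to lower the lever; fully down it is about 104 mm above the table.
- lever_pivot (a point): Centre of the lever's horizontal pivot axis, on the strap 110 mm from the post axis, 96 mm above the table; the axis runs across the strap. Its cheeks are 30 mm wide and reach 101 mm above the table.
- foot: Round rubber foot, radius 10 mm, under the strap at the lever's pivot. Origin: centre of its top, near the strap's underside. With the lever up it clears the tube by 2.5 to 3.5 mm; with the lever down over the tube it presses on it with about 10 N.
- workpiece: Square metal tube, 150 x 40 x 40 mm, about 0.4 kg, lying loose along the fixture's x in the nest, with 2 mm play each way. Origin: centre of its underside, 15 mm above the table; its top is 55 mm above the table.
- tin: Green tin standing on the table beside the fixture, radius 28 mm, 100 mm high, origin at the centre of its underside. To be left alone.
- brush: Hand brush lying on the table beside the fixture, about 200 mm long, along its own x. To be left alone.
- collar: Steel collar lying on the table, outer radius 26 mm, 30 mm high, origin at the centre of its underside. To be left alone.

How it is judged (in metres and radians):
On the way, in this order (a step that is already met when the one before it is completed fails the run):
1. the strap is swung over the tube to its stop (value of joint strap above 1.49 rad), for 0.2 s.
2. then the cam lever is pushed down (value of joint cam_lever above 0.8 rad and value of joint strap above 1.49 rad), for 0.2 s.
At the end, for the whole second after the job is handed in: The strap is within about 0.08 rad of its stop, the cam lever within 0.1 rad of fully down, the foot presses on the tube with more than 3 N, the tube lies level and still in its nest within 8 mm of where it began, and the tin, brush and collar are within 20 mm of where they were, the tin upright (all of step 2 and contact force between foot and workpiece above 3 N and distance of workpiece from where it was at the start of the episode below 0.008 m and angle between workpiece's own z axis and vertical below 0.06 rad and linear speed of workpiece below 0.02 m/s and distance of each of tin, brush, collar from where it was at the start of the episode below 0.02 m and angle between tin's own z axis and vertical below 0.1 rad); the robot touches nothing.
It fails at once if the cam lever is pushed down before the strap is over the tube (value of joint cam_lever above 0.5 rad and value of joint strap below 1.4 rad).
It fails at once if the tube is lifted or pushed out of its nest (distance of workpiece from where it was at the start of the episode above 0.012 m).
It fails at once if the tin, brush or collar is moved or lifted, or the tin tipped (distance of any of tin, brush, collar from where it was at the start of the episode above 0.02 m or angle between tin's own z axis and vertical above 0.2 rad).
It also fails if it takes over 58 s, if anything falls off the work surface, if the arm or the gripper's body presses on something with over 40 N, if the wrist force passes 120 N, or if a joint passes its speed limit or range.

## Working session

There is one attempt and no reset: what is moved stays moved. The work goes in short steps, Python scripts to look and compute and a tool call to move; the robot and the scene stay as the last step left them, time stands still between calls to the robot, and variables do not carry over. Pictures are saved under pics/ and viewed, and the job is handed in when it is done.

Besides the shell and the picture viewer there is one more tool, called after "Emit:" as a command line: name --pt "numbers of a row" for each row, then --argument value for the rest. arm_command: Moves the arm, as the interface text tells. Its arguments: {"type":"object","properties":{"plan":{"type":"array"},"newtons":{"type":"number"}},"required":["plan"]}

```bash
mkdir -p pics; ls
cat > h.py <<'E'
import numpy as np, cv2
from rig import env
def ray(cam,px):
    m=env.camera_model(cam); f=240/np.tan(np.radians(m['fovy'])/2)
    d=np.array([(px[0]-m['cx'])/f,(px[1]-m['cy'])/f]); u=d.copy()
    for _ in range(20): u=d/(1+m['k1']*(u@u))
    R=np.array(m['R']);t=np.array(m['t'])
    return -R.T@t, R.T@np.array([u[0],u[1],1.])
def atz(cam,px,z):
    o,d=ray(cam,px); return o+d*(z-o[2])/d[2]
def proj(cam,X):
    m=env.camera_model(cam); f=240/np.tan(np.radians(m['fovy'])/2)
    c=np.array(m['R'])@X+np.array(m['t']); s=c[:2]/c[2]; s=s*(1+m['k1']*(s@s))
    return s*f+np.array([m['cx'],m['cy']])
E
python3 - <<'E'
from h import *
np.set_printoptions(precision=4,suppress=True)
print(env.observe())
Z=dict(fixture=0,post_axis=.08,strap_pin=.122,lever_pivot=.096,lever_paddle=.16,workpiece=.015,tin=0,brush=0,collar=0)
for c in ['scene','side']:
    im,d=env.capture(c); cv2.imwrite(f'pics/{c}0.png',im)
    for l,z in Z.items():
        r=env.pinpoint(l,c)
        for x in r[:2]: print(c,l,round(x['confidence'],2),np.array(x['position']),atz(c,x['position'],z))
E
```

```text
pics
{'clock': 0.0, 'q': array([-4.2132, 17.6239, 86.3831, -0.0011, 76.1106, -4.212 ]), 'dq': array([-0.0647,  0.0498, -0.0748, -0.0693, -0.0085,  0.0435]), 'effort': array([ -0.0024, -45.7557, -25.1919,  -0.0004,   0.0133,  -0.    ]), 'position': array([ 0.5743, -0.    ,  0.2304]), 'eef_rot': array([[ 0.    ,  1.    , -0.002 ],
       [ 1.    , -0.    ,  0.0001],
       [ 0.0001, -0.002 , -1.    ]]), 'wrist_force': array([-0.5553,  0.3286,  0.9262]), 'ft_torque': array([-0.0208, -0.0018, -0.0382]), 'grip_width': 0.08537407745275248}
scene fixture 0.64 [368.3 294.6] [0.6269 0.1144 0.    ]
scene post_axis 0.8 [306.7 244.1] [0.5923 0.006  0.08  ]
scene strap_pin 0.93 [359.1 172.9] [0.4626 0.0786 0.122 ]
scene strap_pin 0.31 [306.  242.4] [0.6197 0.0102 0.122 ]
scene lever_pivot 0.84 [348.  195.5] [0.493  0.0634 0.096 ]
scene lever_paddle 0.6 [333.5 183.4] [0.5295 0.0411 0.16  ]
scene workpiece 0.72 [367.1 288.1] [0.6234 0.1109 0.015 ]
scene tin 0.8 [464.9 319.8] [0.6553 0.2751 0.    ]
scene tin 0.51 [343.2 198.4] [0.4133 0.0512 0.    ]
scene brush 0.64 [264.7 248.3] [ 0.5534 -0.0799  0.    ]
scene collar 0.9 [455.3 377.4] [0.7547 0.2545 0.    ]
side fixture 0.96 [314.7 263.8] [0.6232 0.1073 0.    ]
side post_axis 0.49 [318.4 255.5] [0.5943 0.0375 0.08  ]
side post_axis 0.23 [343.9 195.3] [0.7075 0.1596 0.08  ]
side strap_pin 0.96 [215.2 244.6] [0.4594 0.0785 0.122 ]
side lever_pivot 0.76 [252.4 258.9] [0.5019 0.0569 0.096 ]
side lever_paddle 0.97 [276.  223.8] [0.5316 0.034  0.16  ]
side workpiece 0.7 [319.2 255.1] [0.6321 0.1077 0.015 ]
side tin 0.89 [290.8 208.4] [0.6583 0.2759 0.    ]
side tin 0.6 [272.  222.7] [0.6072 0.2494 0.    ]
side brush 0.58 [330.5 356.6] [ 0.5534 -0.0741  0.    ]
side collar 0.82 [343.5 198.7] [0.7655 0.2572 0.    ]
side collar 0.27 [215.2 246.3] [0.4915 0.2315 0.    ]
```

View pics/scene0.png

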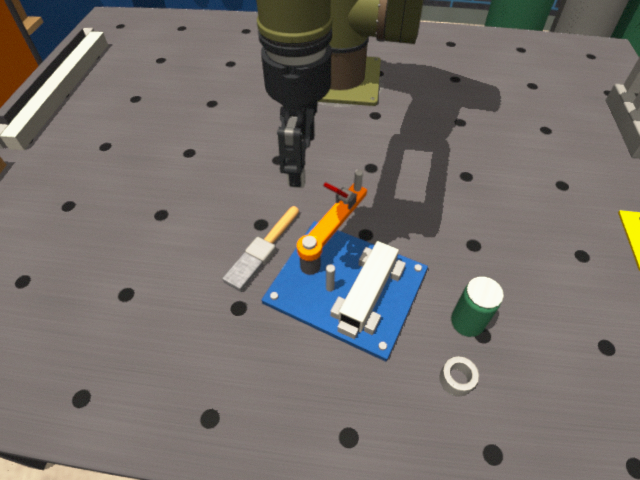

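View pics/side0.png

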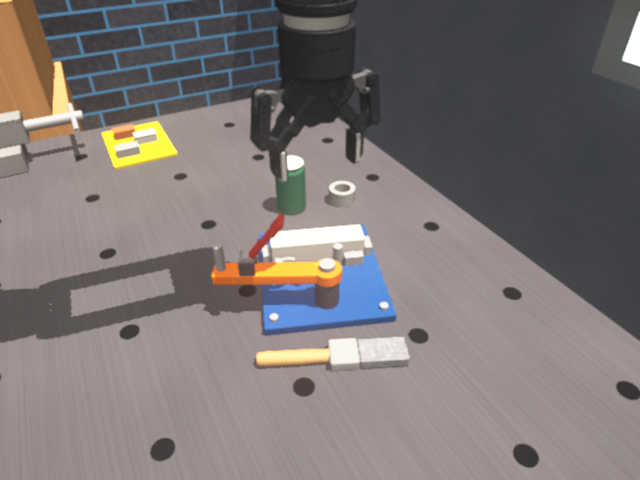

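Run:
```python
from h import *
np.set_printoptions(precision=4,suppress=True)
for n,p in dict(a=(265,298),b=(388,351),c=(428,268)).items(): print(n,atz('scene',p,.015))
for n,p in dict(a=(266,326),b=(394,318),c=(372,228)).items(): print(n,atz('side',p,.015))
print('post',atz('scene',(309,241),.088),atz('side',(327,265),.088))
print('pin',atz('scene',(359,171),.122),atz('side',(219,246),.122))
print('stop',atz('scene',(331,267),.077),atz('side',(338,246),.077))
for c in ['scene','side']:
    im,d=env.capture(c)
    s=im[140:380,220:500] if c=='scene' else im[180:380,190:430]
    cv2.imwrite(f'pics/{c}1.png',cv2.resize(s,None,fx=2.8,fy=2.4 if 0 else 2.5,interpolation=cv2.INTER_CUBIC)[:600,:800])
```

```text
a [ 0.6632 -0.0553  0.015 ]
b [0.7307 0.1497 0.015 ]
c [0.5704 0.2133 0.015 ]
a [0.4936 0.0049 0.015 ]
b [ 0.6603 -0.0672  0.015 ]
c [0.7501 0.1302 0.015 ]
post [0.5916 0.0098 0.088 ] [0.5908 0.0051 0.088 ]
pin [0.458  0.0781 0.122 ] [0.4629 0.0732 0.122 ]
stop [0.6294 0.0497 0.077 ] [0.632  0.0466 0.077 ]
```

View pics/scene1.png

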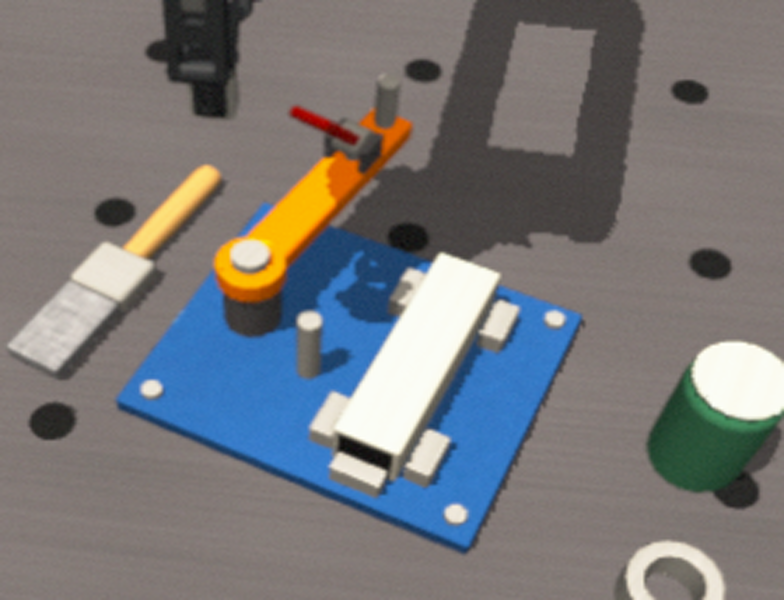

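Emit:
arm_command --pt "0 0 0 0.008 -0.027 0 1" --pt "0 0 0 0.008 -0.027 0 1" --pt "0 0 0 0.008 -0.027 0 1" --pt "0 0 0 0.008 -0.027 0 1" --pt "0 0 0 0.008 -0.027 0 1" --pt "0 0 -0.11 0 0 0 1" --pt "0 0 -0.11 0 0 0 1" --pt "0 0 -0.11 0 0 0 1" --pt "0 0 -0.11 0 0 0 1" --pt "0 0 -0.11 0 0 0 1" --pt "0 0 -0.11 0 0 0 1" --pt "0 0 -0.11 0 0 0 1" --pt "0 0 -0.11 0 0 0 1" --pt "0 0 -0.11 0 0 0 1" --pt "0 0 -0.11 0 0 0 1" --pt "0 0 0 0 0 0 1"

```text
clock: 2.7
position: [0.44, 0.04, 0.2314]
eef_rot: [[-0.891, 0.453, 0.0], [0.453, 0.891, 0.0], [-0.0, 0.0, -1.0]]
wrist_force: [0.1, -0.4, 0.3]
grip_width: 0.0001
```

Check the scene with the wrist camera and the networks while the arm is out of the way.

Run:
```python
from h import *
np.set_printoptions(precision=4,suppress=True)
Z=dict(fixture=0,post_axis=.08,strap_pin=.122,lever_pivot=.096,lever_paddle=.16)
for c in ['wrist','scene','side']:
    im,d=env.capture(c); cv2.imwrite(f'pics/{c}2.png',im)
    for l,z in Z.items():
        for x in env.pinpoint(l,c)[:1]: print(c,l,round(x['confidence'],2),np.array(x['position']),atz(c,x['position'],z))
print(env.observe()['clock'])
```

```text
wrist strap_pin 0.72 [385.4 234.4] [0.4597 0.0757 0.122 ]
wrist lever_pivot 0.62 [377.5 278.8] [0.4951 0.0577 0.096 ]
scene fixture 0.92 [367.6 296.2] [0.6302 0.1134 0.    ]
scene post_axis 0.78 [304.6 243.1] [0.5908 0.0023 0.08  ]
scene strap_pin 0.77 [360.1 173.2] [0.4631 0.0803 0.122 ]
scene lever_pivot 0.61 [349.6 197.2] [0.4966 0.0665 0.096 ]
scene lever_paddle 0.77 [333.5 185.1] [0.5331 0.0415 0.16  ]
side fixture 0.9 [315.9 261. ] [0.6283 0.1127 0.    ]
side post_axis 0.94 [323.5 269.2] [0.5867 0.0077 0.08  ]
side strap_pin 0.63 [217. 246.] [0.4606 0.0745 0.122 ]
side lever_paddle 0.98 [272.2 225.3] [0.526  0.0333 0.16  ]
3.6
```

View pics/wrist2.png

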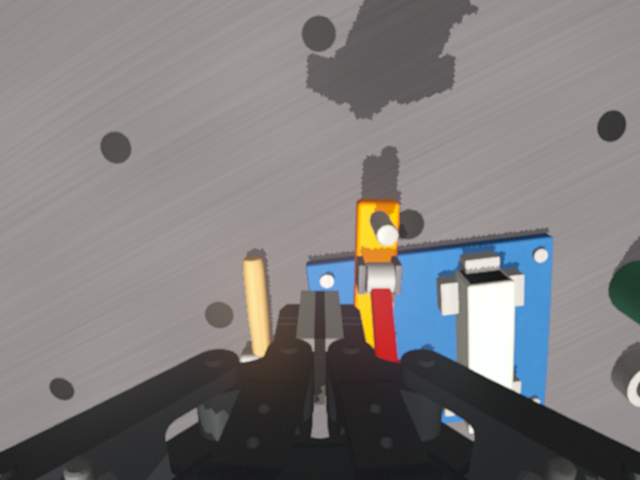

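View pics/side2.png

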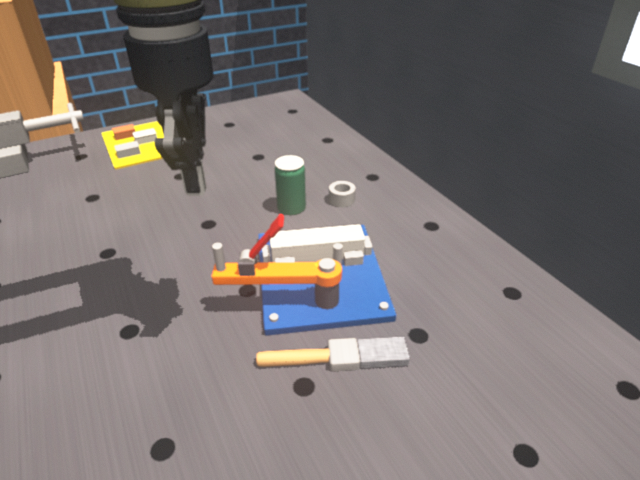

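Emit:
arm_command --pt "0 0 0 0 0 0.022 1" --pt "0 0 0 0 0 0.022 1" --pt "0 0 0 0 0 0.022 1" --pt "0 0 0 0 0 0.022 1" --pt "0 0 0 0 0 0.022 1" --pt "0 0 0 0 0 0.022 1" --pt "0 0 0 0 0 0 1" --pt "0 0 0 0 0.005 0 1" --pt "0 0 0 0 0.005 0 1" --pt "0 0 0 0 0.005 0 1" --pt "0 0 0 0 0.005 0 1" --pt "0 0 0 0 0 0 1"

```text
clock: 4.8
position: [0.45, 0.0585, 0.1]
eef_rot: [[-0.892, 0.453, 0.002], [0.453, 0.892, 0.0], [-0.002, 0.001, -1.0]]
wrist_force: [0.2, -0.6, -0.3]
grip_width: 0.0
```

Emit:
arm_command --pt "0 0 0.05 0.0009 0.0074 0 1" --pt "0 0 0.05 0.0009 0.0074 0 1" --pt "0 0 0.05 0.0009 0.0074 0 1" --pt "0 0 0.05 0.0009 0.0074 0 1" --pt "0 0 0.05 0.0009 0.0074 0 1" --pt "0 0 0.05 0.0009 0.0074 0 1" --pt "0 0 0.05 0.0009 0.0074 0 1" --pt "0 0 0.05 0.0009 0.0074 0 1"

```text
clock: 5.6
position: [0.4784, 0.1089, 0.0995]
eef_rot: [[-0.643, 0.766, -0.001], [0.766, 0.643, -0.001], [-0.0, -0.001, -1.0]]
wrist_force: [-0.5, -2.0, 1.2]
grip_width: 0.0002
```

```bash
cat > st.py <<'E'
from h import *
import sys
np.set_printoptions(precision=4,suppress=True)
s=env.observe(); P=np.array([.591,.007]); R=s['eef_rot']; p=s['position']
r=p[:2]-P; print('t',s['clock'],p,'tool r',r@R[:2,0],r@R[:2,1],'x ang',np.degrees(np.arctan2(R[1,0],R[0,0])),s['wrist_force'],s['ft_torque'])
for c in ['scene','side']:
    im,d=env.capture(c); cv2.imwrite(f'pics/{c}{sys.argv[1]}.png',im)
    for l,z in dict(strap_pin=.122,lever_pivot=.096,lever_paddle=.16).items():
        for x in env.pinpoint(l,c)[:1]:
            X=atz(c,x['position'],z); v=X[:2]-P
            print(c,l,round(x['confidence'],2),np.array(x['position']),X,np.linalg.norm(v),np.degrees(np.arctan2(v[1],v[0])))
E
python3 st.py 3
```

```text
t 5.6 [0.4784 0.1089 0.0995] tool r 0.15045025095153397 -0.02070631578521232 x ang 130.0136721110754 [-0.4505 -2.0006  1.2327] [-0.2543  0.0894 -0.0424]
scene strap_pin 0.96 [385.4 190.1] [0.4973 0.1246 0.122 ] 0.15033001905588886 128.55541386691687
scene lever_pivot 0.94 [364.3 210.6] [0.5236 0.0934 0.096 ] 0.10955901152274643 127.9809904023011
scene lever_paddle 0.83 [346.9 194.2] [0.5496 0.0638 0.16  ] 0.07024555146075534 126.08269400669134
side strap_pin 0.6 [228.7 224.1] [0.4912 0.1149 0.122 ] 0.146962199233033 132.76654490985115
side lever_pivot 0.91 [259.8 242.2] [0.5251 0.0869 0.096 ] 0.10360696119551659 129.50461005840464
side lever_paddle 0.57 [277.  210.2] [0.5453 0.0619 0.16  ] 0.07138639994912621 129.75684343528016
```

Emit:
arm_command --pt "0 0 0.05 0.0009 0.0074 0 1" --pt "0 0 0.05 0.0009 0.0074 0 1" --pt "0 0 0.05 0.0009 0.0074 0 1" --pt "0 0 0.05 0.0009 0.0074 0 1" --pt "0 0 0.05 0.0009 0.0074 0 1" --pt "0 0 0.05 0.0009 0.0074 0 1" --pt "0 0 0.05 0.0009 0.0074 0 1" --pt "0 0 0.05 0.0009 0.0074 0 1" --pt "0 0 0.05 0.0009 0.0074 0 1" --pt "0 0 0.05 0.0009 0.0074 0 1" --pt "0 0 0.05 0.0009 0.0074 0 1" --pt "0 0 0.05 0.0009 0.0074 0 1" --pt "0 0 0.05 0.0009 0.0074 0 1" --pt "0 0 0.05 0.0009 0.0074 0 1" --pt "0 0 0.05 0.0009 0.0074 0 1" --pt "0 0 0.05 0.0009 0.0074 0 1" --pt "0 0 0 0 0 0 1"

```text
clock: 7.7
position: [0.584, 0.1591, 0.0991]
eef_rot: [[0.1, 0.995, 0.0], [0.995, -0.1, 0.0], [0.0, 0.0, -1.0]]
wrist_force: [0.0, -0.0, 0.2]
grip_width: -0.0
```

```bash
python3 st.py 4
```

```text
t 7.7 [0.584  0.1591 0.0991] tool r 0.15067680377566786 -0.022141217101393242 x ang 84.26647531339044 [ 0.0184 -0.0137  0.2411] [ 0.0262 -0.0149  0.0165]
scene strap_pin 0.65 [407.4 245.8] [0.6073 0.1614 0.122 ] 0.15525021185068136 83.96167665788865
scene lever_pivot 0.61 [378.3 252.7] [0.6066 0.1205 0.096 ] 0.11459211967917818 82.16859397537635
scene lever_paddle 0.75 [351.5 222.3] [0.6036 0.0753 0.16  ] 0.06942493087699764 79.52252940957442
side strap_pin 0.9 [287.1 188.9] [0.6041 0.1616 0.122 ] 0.1551083906720871 85.1401309304014
side lever_pivot 0.78 [299.8 215.7] [0.6051 0.1196 0.096 ] 0.11347663997234242 82.8870928535905
side lever_paddle 0.57 [305.2 197.4] [0.5926 0.0722 0.16  ] 0.0652395520258228 88.59332053519913
```

View pics/scene4.png

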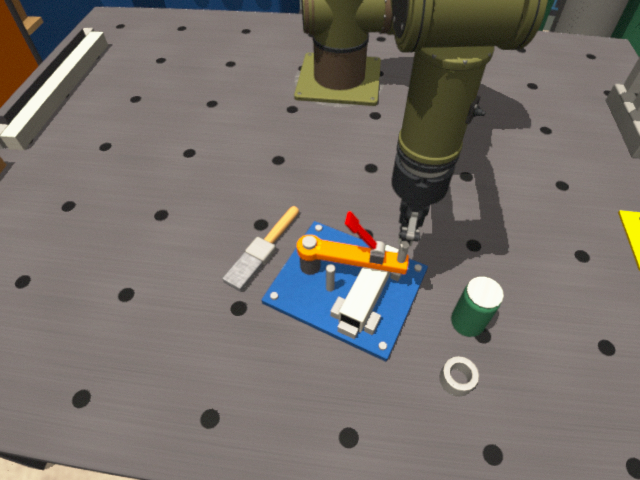

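Emit:
arm_command --pt "0 0 0.03 0.0006 0.0044 0 1" --pt "0 0 0.03 0.0006 0.0044 0 1" --pt "0 0 0.03 0.0006 0.0044 0 1" --pt "0 0 0.03 0.0006 0.0044 0 1" --pt "0 0 0.03 0.0006 0.0044 0 1" --pt "0 0 0.03 0.0006 0.0044 0 1" --pt "0 0 0.03 0.0006 0.0044 0 1"

```text
clock: 8.8
position: [0.615, 0.1575, 0.0993]
eef_rot: [[0.308, 0.952, 0.0], [0.952, -0.308, 0.0], [0.0, -0.0, -1.0]]
wrist_force: [-2.2, 0.7, 0.6]
grip_width: -0.0003
```

```bash
python3 st.py 5
```

```text
t 8.8 [0.615  0.1575 0.0993] tool r 0.15059076573218788 -0.023477207396436717 x ang 72.08631782542814 [-2.2071  0.7273  0.5992] [ 0.0684  0.2126 -0.0331]
scene strap_pin 0.93 [403.6 262. ] [0.6373 0.1561 0.122 ] 0.15614133293005938 72.73664691357325
scene lever_pivot 0.61 [374.  264.4] [0.6292 0.1151 0.096 ] 0.11460903779948158 70.54523086158508
scene lever_paddle 0.56 [348.  227.8] [0.6143 0.0711 0.16  ] 0.06826071987927063 70.01111231171436
side strap_pin 0.92 [304.9 188. ] [0.63   0.1506 0.122 ] 0.1487978514490265 74.8006617447879
side lever_pivot 0.85 [315.7 214.5] [0.6282 0.1108 0.096 ] 0.1102673723479576 70.27369834640801
side lever_paddle 0.6 [317.  194.2] [0.6108 0.0718 0.16  ] 0.06773478733646768 72.9692918243774
```

Strap at ~72°, the stop is expected at about 67°. I continue in tiny steps, watching the force.

Emit:
arm_command --pt "0 0 0.02 0.0004 0.003 0 1" --pt "0 0 0.02 0.0004 0.003 0 1" --pt "0 0 0.02 0.0004 0.003 0 1" --pt "0 0 0 0 0 0 1"

```text
clock: 9.6
position: [0.6235, 0.1557, 0.0992]
eef_rot: [[0.362, 0.932, -0.0], [0.932, -0.362, 0.0], [-0.0, -0.0, -1.0]]
wrist_force: [-0.3, -0.1, 1.5]
grip_width: -0.0001
```

Emit:
arm_command --pt "0 0 0.01 0.0002 0.0015 0 1" --pt "0 0 0.01 0.0002 0.0015 0 1" --pt "0 0 0.01 0.0002 0.0015 0 1" --pt "0 0 0 0 0 0 1"

```text
clock: 10.0
position: [0.6239, 0.1559, 0.0992]
eef_rot: [[0.39, 0.921, -0.007], [0.921, -0.39, 0.002], [-0.001, -0.008, -1.0]]
wrist_force: [-8.8, 4.6, 6.5]
grip_width: -0.0002
```

Emit:
arm_command --pt "0 0 0 0 0.0015 0 1" --pt "0 0 0 0 0 0 1" --pt "0 0 0 0 0 0 1" --pt "0 0 0 0 0 0 1"

```text
clock: 10.4
position: [0.624, 0.1559, 0.0992]
eef_rot: [[0.39, 0.921, -0.009], [0.921, -0.39, 0.002], [-0.001, -0.01, -1.0]]
wrist_force: [-11.6, 5.2, 7.2]
grip_width: 0.0001
```

```bash
python3 st.py 6
python3 - <<'E'
import cv2
a=cv2.imread('pics/scene6.png')[180:380,260:500]; cv2.imwrite('pics/scene6c.png',cv2.resize(a,None,fx=3,fy=3))
E
```

```text
t 10.4 [0.624  0.1559 0.0992] tool r 0.1499504128797752 -0.027674004758063364 x ang 67.0621784981227 [-11.6363   5.1934   7.2382] [0.8977 1.7724 0.0174]
scene strap_pin 0.92 [397.7 264.3] [0.6424 0.1477 0.122 ] 0.14975673481302607 69.92048597211348
scene lever_pivot 0.82 [371.4 264.6] [0.63   0.1112 0.096 ] 0.11123286624789303 69.46437445238432
scene lever_paddle 0.97 [349.9 229.5] [0.6171 0.0741 0.16  ] 0.0719955364223909 68.76186818796388
side strap_pin 0.59 [311.3 186.7] [0.6407 0.1493 0.122 ] 0.15069333248554145 70.74985179618196
side lever_pivot 0.7 [317.6 212.9] [0.6328 0.1133 0.096 ] 0.11421787089551048 68.50771116678169
side lever_paddle 0.59 [321.4 193.7] [0.6169 0.07   0.16  ] 0.06809328915754308 67.66752029092743
```

View pics/scene6c.png

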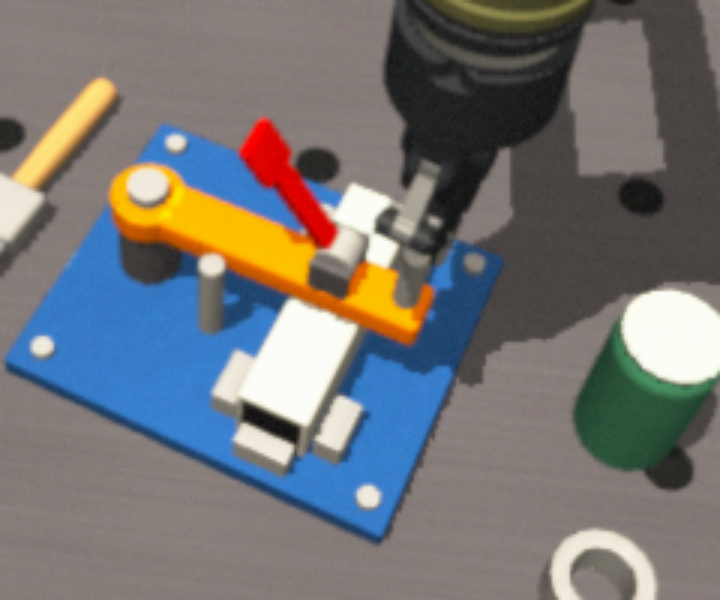

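Emit:
arm_command --pt "0 0 0 0 -0.004 0 1" --pt "0 0 0 0 -0.006 0 1" --pt "0 0 0 0 -0.006 0 1" --pt "0 0 0 0 -0.006 0 1" --pt "0 0 0 0 0 -0.02 1" --pt "0 0 0 0 0 -0.02 1" --pt "0 0 0 0 0 -0.02 1" --pt "0 0 0 0 0 -0.02 1" --pt "0 0 0 0 0 -0.02 1" --pt "0 0 0 0 0 0 1" --pt "0 0 0 0 0 0 1"

```text
clock: 11.9
position: [0.609, 0.1625, 0.1993]
eef_rot: [[0.39, 0.921, 0.001], [0.921, -0.39, 0.0], [0.0, 0.001, -1.0]]
wrist_force: [0.1, -0.2, -0.3]
grip_width: 0.0001
```

```bash
python3 st.py 7
python3 - <<'E'
from h import *
np.set_printoptions(precision=4,suppress=True)
im,_=env.capture('wrist'); cv2.imwrite('pics/wrist7.png',im)
for l,z in dict(strap_pin=.122,lever_pivot=.096,lever_paddle=.157,post_axis=.08).items():
    for x in env.pinpoint(l,'wrist')[:1]: print(l,x['confidence'],x['position'],atz('wrist',x['position'],z))
E
```

```text
t 11.9 [0.609  0.1625 0.1993] tool r 0.15026555636711197 -0.04400220966727247 x ang 67.07337898525815 [ 0.1275 -0.1583 -0.3048] [-0.05   -0.0093  0.0289]
scene strap_pin 0.8 [399.5 267.2] [0.6471 0.1503 0.122 ] 0.1539436099389133 68.61333772599153
scene lever_pivot 0.79 [372.6 266.1] [0.6325 0.1131 0.096 ] 0.11395800617258364 68.63198439856285
scene lever_paddle 0.6 [349.2 231.7] [0.6212 0.0735 0.16  ] 0.07298319122013736 65.59092916077348
side strap_pin 0.76 [312.1 186.4] [0.6422 0.1495 0.122 ] 0.15139724738263655 70.22884095081255
side lever_pivot 0.87 [319.2 212.5] [0.6356 0.1131 0.096 ] 0.11504320822787509 67.21315395769705
side lever_paddle 0.78 [318.5 194.4] [0.6124 0.0703 0.16  ] 0.06683552526949084 71.28575569278978
strap_pin 0.74 [389.5, 248.9] [0.6439 0.1477 0.122 ]
lever_pivot 0.55 [381.0, 295.4] [0.6293 0.1115 0.096 ]
```

View pics/wrist7.png

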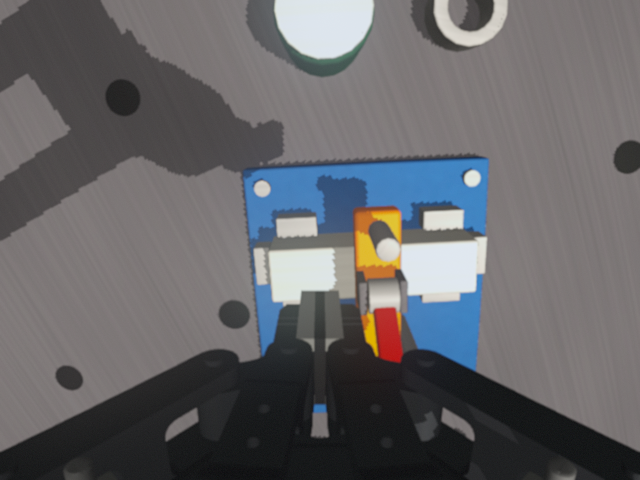

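Emit:
arm_command --pt "0 0 0 -0.014 0.01 0 1" --pt "0 0 0 -0.014 0.01 0 1" --pt "0 0 0 -0.014 0.01 0 1" --pt "0 0 0 -0.014 0.01 0 1" --pt "0 0 0 0 0 0 1" --pt "0 0 0 0 0 0.0215 1" --pt "0 0 0 0 0 0.0215 1" --pt "0 0 0 0 0 0 1" --pt "0 0 0 0 0 0 1"

```text
clock: 13.45
position: [0.6238, 0.0953, 0.1562]
eef_rot: [[0.39, 0.921, -0.001], [0.921, -0.39, 0.0], [-0.0, -0.001, -1.0]]
wrist_force: [-0.4, 0.6, 0.5]
grip_width: 0.0002
```

```bash
python3 st.py 8
python3 - <<'E'
from h import *
im,_=env.capture('wrist'); cv2.imwrite('pics/wrist8.png',im)
a=cv2.imread('pics/scene8.png')[150:330,270:450]; b=cv2.imread('pics/side8.png')[120:300,240:420]
cv2.imwrite('pics/c8.png',cv2.resize(np.hstack([a,b]),None,fx=2.2,fy=2.2))
E
```

```text
t 13.45 [0.6238 0.0953 0.1562] tool r 0.09409427348797007 -0.004234430347401614 x ang 67.06317000474294 [-0.3704  0.5712  0.5213] [ 0.0549  0.0336 -0.0557]
scene strap_pin 0.78 [399.4 266.2] [0.6454 0.1502 0.122 ] 0.15316169401415386 69.18669188403601
scene lever_pivot 0.59 [373.8 266.2] [0.6325 0.1149 0.096 ] 0.11563519060984706 68.97855114775417
scene lever_paddle 0.6 [349.4 231. ] [0.6199 0.0736 0.16  ] 0.07261794840439237 66.57481740759063
side strap_pin 0.57 [311.8 188.6] [0.6388 0.1438 0.122 ] 0.14490276746710165 70.74832106965927
side lever_pivot 0.61 [318.9 216. ] [0.6307 0.1048 0.096 ] 0.1055792485425154 67.91488028202959
side lever_paddle 0.79 [319.5 194. ] [0.6142 0.0706 0.16  ] 0.0676490016291163 69.97682254341221
```

View pics/c8.png

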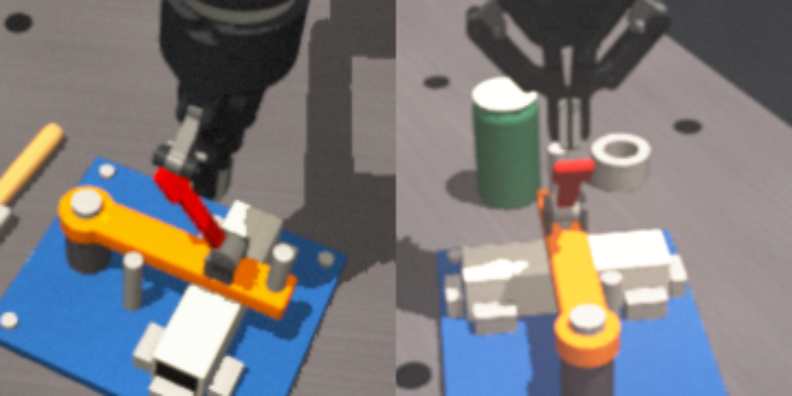

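View pics/wrist8.png

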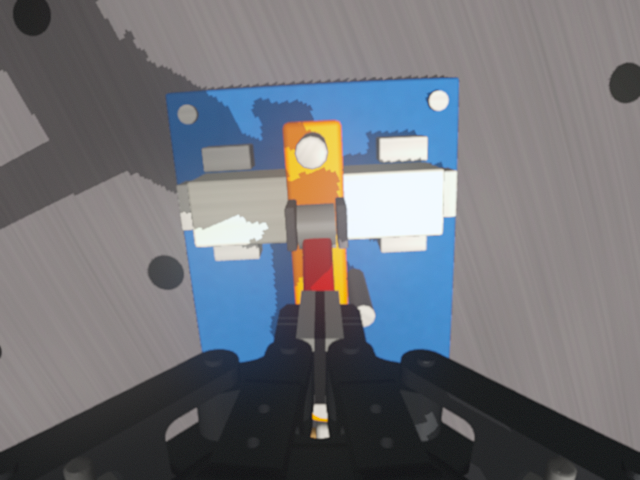

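Emit:
arm_command --pt "0 0 0 -0.003 0 0 1" --pt "0 0 0 -0.003 0 0 1" --pt "0 0 0 -0.003 0 0 1" --pt "0 0 0 -0.003 0 0.002 1" --pt "0 0 0 -0.003 0 0.002 1" --pt "0 0 0 -0.003 0 0.002 1" --pt "0 0 0 0 0 0 1"

```text
clock: 14.6
position: [0.6173, 0.0787, 0.1503]
eef_rot: [[0.39, 0.921, 0.001], [0.921, -0.39, 0.0], [0.001, 0.001, -1.0]]
wrist_force: [0.7, 1.1, 0.0]
grip_width: 0.0003
```

```bash
python3 st.py 9
python3 - <<'E'
from h import *
a=cv2.imread('pics/scene9.png')[150:330,270:450]; b=cv2.imread('pics/side9.png')[120:300,240:420]
cv2.imwrite('pics/c9.png',cv2.resize(np.hstack([a,b]),None,fx=2.2,fy=2.2))
E
```

```text
t 14.6 [0.6173 0.0787 0.1503] tool r 0.07624829476615076 -0.0037465325106969156 x ang 67.0629004341755 [0.6531 1.102  0.0476] [ 0.1643 -0.1799  0.0328]
scene strap_pin 0.79 [399.6 265.1] [0.6435 0.1504 0.122 ] 0.1527168990908473 69.90331761352724
scene lever_pivot 0.56 [372.  263.6] [0.6281 0.112  0.096 ] 0.1113250494043473 70.54204346974193
scene lever_paddle 0.68 [346.7 225.2] [0.6098 0.0689 0.16  ] 0.06467680168087239 73.08391820108845
side strap_pin 0.82 [312.6 187.2] [0.6418 0.1469 0.122 ] 0.14887837468804274 70.04659621082342
side lever_pivot 0.67 [318.  213.8] [0.6322 0.1108 0.096 ] 0.1116885519548198 68.3260803386996
side lever_paddle 0.66 [318.7 198. ] [0.6084 0.0619 0.16  ] 0.05762484431378755 72.45922429313812
```

View pics/c9.png

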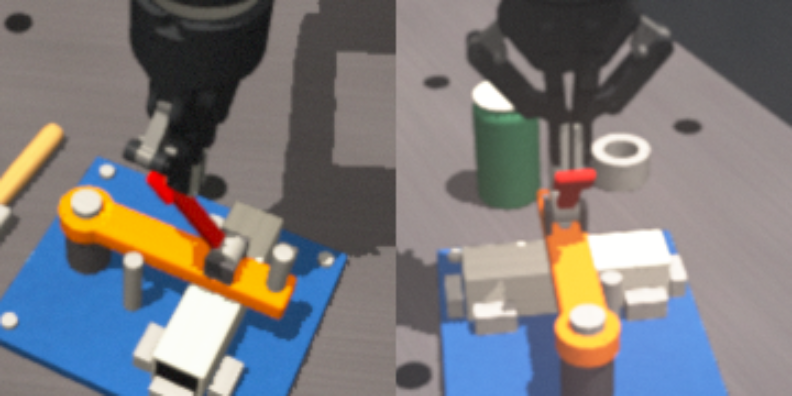

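Emit:
arm_command --pt "0 0 0 -0.002 0 0.002 1" --pt "0 0 0 -0.002 0 0.002 1" --pt "0 0 0 -0.002 0 0.002 1" --pt "0 0 0 -0.002 0 0.002 1" --pt "0 0 0 -0.002 0 0.002 1" --pt "0 0 0 -0.0015 0 0.0025 1" --pt "0 0 0 -0.0015 0 0.0025 1" --pt "0 0 0 -0.0015 0 0.0025 1" --pt "0 0 0 -0.0015 0 0.0025 1" --pt "0 0 0 -0.0015 0 0.0025 1" --pt "0 0 0 -0.001 0 0.0027 1" --pt "0 0 0 -0.001 0 0.0027 1" --pt "0 0 0 -0.001 0 0.0027 1" --pt "0 0 0 0 0 0 1"

```text
clock: 16.4
position: [0.6084, 0.0598, 0.1191]
eef_rot: [[0.39, 0.921, -0.001], [0.921, -0.39, 0.0], [-0.0, -0.001, -1.0]]
wrist_force: [0.3, -0.2, 1.5]
grip_width: -0.0
```

```bash
python3 st.py 10
python3 - <<'E'
from h import *
a=cv2.imread('pics/scene10.png')[150:330,270:450]; b=cv2.imread('pics/side10.png')[120:300,240:420]
cv2.imwrite('pics/c10.png',cv2.resize(np.hstack([a,b]),None,fx=2.2,fy=2.2))
E
```

```text
t 16.4 [0.6084 0.0598 0.1191] tool r 0.05545458149537367 -0.004534920934328013 x ang 67.07071793217082 [ 0.3072 -0.2198  1.5443] [ 0.0298 -0.0691  0.0573]
scene strap_pin 0.8 [402.1 262. ] [0.6376 0.1539 0.122 ] 0.15414946011605712 72.4025756215359
scene lever_pivot 0.84 [372.1 264.9] [0.6304 0.1123 0.096 ] 0.1123957357216786 69.45999234752657
scene lever_paddle 0.67 [333.8 236.7] [0.6327 0.0527 0.16  ] 0.061898945882232846 47.644254080344204
side lever_pivot 0.73 [317.2 215.1] [0.6295 0.1082 0.096 ] 0.10831999712437168 69.17343309751338
side lever_paddle 0.72 [322.8 228.5] [ 0.5798 -0.0036  0.16  ] 0.015421678477004975 -136.64671336956795
```

View pics/c10.png

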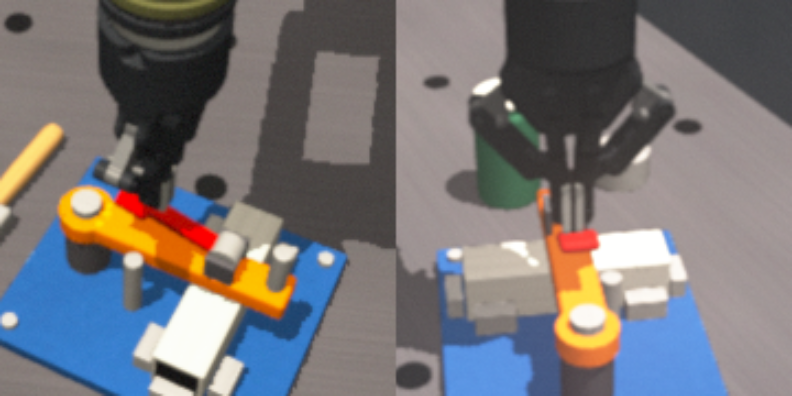

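Emit:
arm_command --pt "0 0 0 -0.0008 0 0.0025 1" --pt "0 0 0 -0.0008 0 0.0025 1" --pt "0 0 0 -0.0006 0 0.0025 1" --pt "0 0 0 -0.0005 0 0.0025 1" --pt "0 0 0 0 0 0.0015 1" --pt "0 0 0 0 0 0.0015 1" --pt "0 0 0 0 0 0 1"

```text
clock: 17.5
position: [0.6076, 0.0571, 0.1063]
eef_rot: [[0.389, 0.921, -0.001], [0.921, -0.389, -0.001], [-0.001, -0.0, -1.0]]
wrist_force: [-0.7, 0.3, 0.9]
grip_width: -0.0002
```

Emit:
arm_command --pt "0 0 0 0 0 0.0012 1" --pt "0 0 0 0 0 0.0012 1" --pt "0 0 0 0 0 0.0012 1" --pt "0 0 0 0 0 0 1"

```text
clock: 17.9
position: [0.608, 0.0572, 0.1032]
eef_rot: [[0.389, 0.921, 0.0], [0.921, -0.389, -0.001], [-0.0, 0.0, -1.0]]
wrist_force: [-1.7, -2.7, 4.4]
grip_width: -0.0001
```

Emit:
arm_command --pt "0 0 0 0 0 0.0012 1" --pt "0 0 0 0 0 0.0012 1" --pt "0 0 0 0 0 0 1"

```text
clock: 18.2
position: [0.6081, 0.0571, 0.1028]
eef_rot: [[0.389, 0.921, 0.001], [0.921, -0.389, -0.001], [-0.0, 0.002, -1.0]]
wrist_force: [-5.4, -2.5, 16.0]
grip_width: -0.0
```

```bash
python3 st.py 11
python3 - <<'E'
from h import *
a=cv2.imread('pics/scene11.png')[150:330,270:450]; b=cv2.imread('pics/side11.png')[120:300,240:420]
cv2.imwrite('pics/c11.png',cv2.resize(np.hstack([a,b]),None,fx=2.2,fy=2.2))
E
```

```text
t 18.2 [0.6081 0.0571 0.1028] tool r 0.05280223169155627 -0.003703002475814599 x ang 67.09237028779916 [-5.3734 -2.4997 15.9539] [-0.499   0.9925  0.026 ]
scene strap_pin 0.61 [398.8 266.5] [0.646  0.1493 0.122 ] 0.1525903992018203 68.85331575624706
scene lever_pivot 0.85 [372.5 266.8] [0.6338 0.113  0.096 ] 0.11435837208047844 68.0175039657298
scene lever_paddle 0.62 [329.6 243.7] [0.6456 0.0483 0.16  ] 0.06841523137792743 37.09815725015959
side strap_pin 0.58 [322.7 238.7] [0.5929 0.0214 0.122 ] 0.01452489483556763 82.58693312894937
side lever_pivot 0.63 [317.  213.9] [0.6308 0.1113 0.096 ] 0.11160896540085821 69.13402200738314
side lever_paddle 0.59 [342.5 197.3] [0.6382 0.0478 0.16  ] 0.062440286171163 40.83522960409443
```

View pics/c11.png

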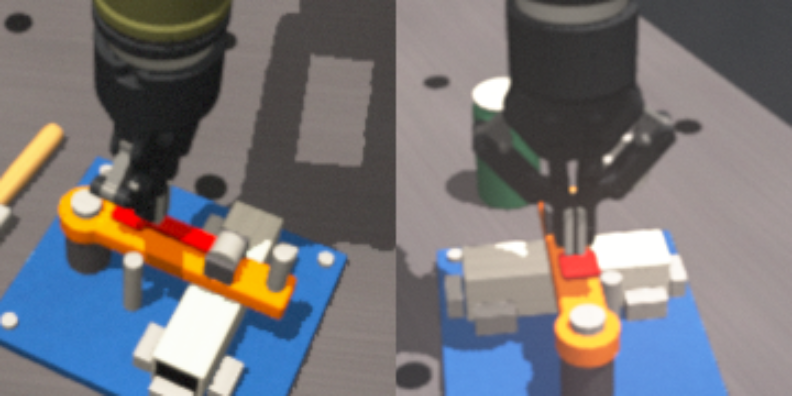

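Emit:
arm_command --pt "0 0 0 0 0 0.0012 1" --pt "0 0 0 0 0 0 1" --pt "0 0 0 0 0 0 1" --pt "0 0 0 0 0 0 1"

```text
clock: 19.0
position: [0.6082, 0.0571, 0.1026]
eef_rot: [[0.389, 0.921, 0.002], [0.921, -0.389, -0.001], [0.0, 0.002, -1.0]]
wrist_force: [-6.6, -2.3, 20.7]
grip_width: -0.0002
```

Emit:
arm_command --pt "0 0 0 0 0 -0.004 1" --pt "0 0 0 0 0 -0.006 1" --pt "0 0 0 0 0 -0.015 1" --pt "0 0 0 0 0 -0.02 1" --pt "0 0 0 0 0 -0.03 1" --pt "0 0 0 0 0 -0.03 1" --pt "0 0 0 -0.03 -0.02 -0.02 1" --pt "0 0 0 -0.03 -0.03 -0.02 1" --pt "0 0 0 -0.03 -0.03 0 1" --pt "0 0 0 -0.02 -0.03 0 1" --pt "0 0 0 0 0 0 1" --pt "0 0 0 0 0 0 1"

```text
clock: 20.2
position: [0.4637, -0.0009, 0.2447]
eef_rot: [[0.39, 0.921, 0.001], [0.921, -0.39, 0.0], [0.001, 0.001, -1.0]]
wrist_force: [0.7, -0.7, 0.2]
grip_width: -0.0001
```

```bash
python3 st.py 12
python3 - <<'E'
from h import *
np.set_printoptions(precision=4,suppress=True)
for c in ['scene','side']:
  env.capture(c)
  for l,z in dict(lever_paddle=.104,workpiece=.015,tin=0,brush=0,collar=0).items():
    for x in env.pinpoint(l,c)[:1]: print(c,l,round(x['confidence'],2),np.array(x['position']),atz(c,x['position'],z))
a=cv2.imread('pics/scene12.png')[180:360,260:440]; b=cv2.imread('pics/side12.png')[140:320,230:410]
cv2.imwrite('pics/c12.png',cv2.resize(np.hstack([a,b]),None,fx=2.2,fy=2.2))
E
```

```text
t 20.2 [ 0.4637 -0.0009  0.2447] tool r -0.056939852282664856 -0.11409428775472234 x ang 67.0457048563787 [ 0.6985 -0.7187  0.16  ] [ 0.0381  0.0059 -0.0463]
scene strap_pin 0.61 [400.7 265.8] [0.6445 0.152  0.122 ] 0.1545761720575754 69.75125637042876
scene lever_pivot 0.57 [373.6 263.9] [0.6283 0.1144 0.096 ] 0.11371618726203922 70.83371624554587
scene lever_paddle 0.65 [330.  244.4] [0.6467 0.049  0.16  ] 0.06973116561616492 36.98880286846094
side strap_pin 0.55 [312.5 189.5] [0.6385 0.1409 0.122 ] 0.142069513428345 70.4576908735837
side lever_pivot 0.77 [318.  213.4] [0.6328 0.1118 0.096 ] 0.11277855999406723 68.2679570514065
side lever_paddle 0.66 [319.9 237.3] [ 0.568  -0.0181  0.16  ] 0.03405079649770887 -132.55444138481
scene lever_paddle 0.56 [329.7 241.8] [0.6009 0.044  0.104 ]
scene workpiece 0.91 [367.5 290.3] [0.6276 0.1118 0.015 ]
scene tin 0.72 [465.9 320.1] [0.6556 0.2768 0.    ]
scene brush 0.89 [266.6 249.2] [ 0.555 -0.076 -0.   ]
scene collar 0.84 [455.4 376.5] [0.7533 0.2547 0.    ]
side lever_paddle 0.73 [320.6 235.6] [0.6046 0.0499 0.104 ]
side workpiece 0.9 [317.2 255.1] [0.6292 0.1093 0.015 ]
side tin 0.92 [289.7 210.2] [0.6538 0.2713 0.    ]
side brush 0.83 [333.8 357.6] [ 0.5565 -0.0777  0.    ]
side collar 0.57 [341.4 197.3] [0.7644 0.2637 0.    ]
```

View pics/c12.png

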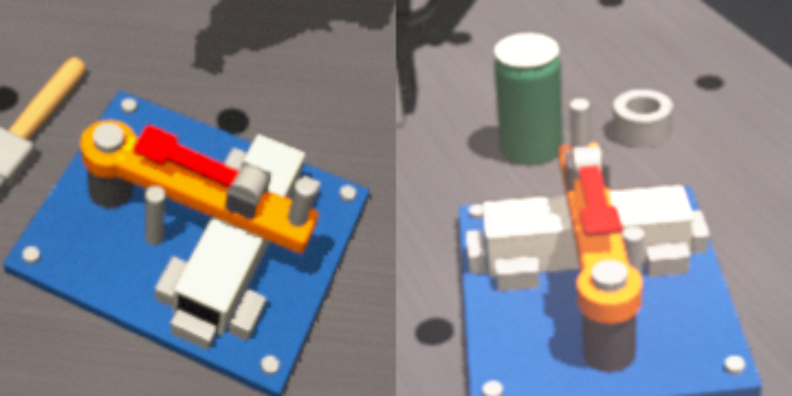

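```bash
python3 -c "
from rig import env
print(env.finish_job())"
```

```text
the job is handed in; nothing more can be done
None
```

The clamp is closed and the job is handed in. It took about 20 s of the 58 s allowed, and `finish_job` gives no verdict.

**Strap:** I pushed the steel pin round an arc with the shut fingers. It stopped moving at about 68° in the world frame, close to the estimated direction across the tube. There the push force rose to about 13 N with no further motion, which I took as the stop.

**Lever:** With the strap on its stop, I pushed the paddle down along its own arc. The fingertips stalled at 0.103 m with the force rising to about 20 N; the expected fully-down height is about 0.104 m. I then lifted clear.

**Last checks:**
- **Clamp:** The pictures show the lever lying along the strap and the strap beside its stop pin.
- **Other objects:** The tube was in its nest within about 5 mm of its first measurement. The tin and collar readings agreed within about 7 mm and the brush within about 4 mm. All of that is within the scatter of the measurements, and the tin looks upright.
- **Robot:** It was clear of everything, with wrist force near zero.

**Not confirmed:** I could not measure the foot's force on the tube directly. I infer it from the lever being at its stop. Single network readings of the pin scattered by about 2 to 4°, so the strap angle rests mainly on the force stall and the pictures.

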